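# Swing the drip tray under the drying rail and hang the washed boards

## Task

Freshly washed circuit boards stand on the bench in their carriers, and the drip tray is still swung out from under the drying rail. First push the tray, gently, near its free corner so that it turns on its pin until it lies under the rail and parallel to it; then hang every carrier on the rail, board side to the front, lifting its hook over the rail's front lip and lowering it till the hook is fully seated on the lip and the carrier hangs still over the tray. Leave the solder spool and the solvent bottle where they stand.

Things in the scene. Friction and masses are not known exactly. Their poses are not given: they have to be found in the camera images.
- rail_mid (a point): drying rail: aluminium channel along y, fixed, on two posts at its rear. Point: middle of the top edge of its front lip, 200 mm above the bench. x from front (robot side) to back, z up. Lip 6 mm thick, centred on the point, 50 mm tall. Channel behind it 24 mm wide, 25 mm deep; its back wall ends 9 mm lower than the lip. Carrier centres fit up to 110 mm either side: three at 95 mm spacing.
- stand: the fixed stand that carries the rail, origin on the bench 200 mm below rail_mid, same axes. Steel base plate 6 mm thick, 280 mm along y, from 45 mm in front of the origin to 105 mm behind. Two 14 mm posts 85 mm behind and 131 mm either side, where brackets and end caps close the rail. A seated hook rests its inside top on the lip's top, its nose in the channel; the carrier then leans back 2 to 8 degrees against the lip.
- drip_tray (a joint): heading of the grey drip tray about its upright pin, rad: 0 = parallel to the rail and under it (wanted); positive = free end swung out to the front, clockwise seen from above. Turns from -0.12 to 1.1 with no catch at 0; friction holds it where it is left (about 1.5 N at the free end moves it).
- tray_pin (a point): axis of the tray's fixed pin, near the tray's far left corner, 45 mm above the bench, just over the tray's rim. In rail_mid's axes it is 25 mm behind and 115 mm left (+y) of rail_mid. Axes as rail_mid.
- tray_push (a point): spot outside on the tray's front long wall near its free corner, 25.5 mm above the bench; turns with the tray. x square to that wall, into the tray; y along it to the pin end. Tray: open pan 110 mm (x) by 250 mm (y), walls 4 mm, underside 8 mm and rim 43 mm above the bench. From this spot it reaches 48 mm to -y and 202 mm to +y; the pin is at x +98 mm, y +190 mm.
- carrier1_mid (a point): board carrier, centre point, 87.5 mm above the foot's underside, straight under the hook. Two or three alike, 186 mm tall, 0.25 kg: steel plate upright on a flat foot, green circuit board on its front, hook and black grip tab on top. x from the board side (front) to the hook's nose (back), y across, z up. Starts upright on the bench, board roughly towards the robot. None: absent or held.
- carrier1: same carrier, underside of the foot, same axes, 87.5 mm below its centre point. Steel foot 80 mm in x (56 mm in front of this point to 24 mm behind) by 70 mm in y, 8 mm thick. Board 62 mm wide and 86 mm tall, its face about 20 mm in front of this point.
- carrier1_hook (a point): same carrier, middle of the inside top of its hook, 42.5 mm above the centre point, same axes. The hook is an inverted U, 40 mm wide in y; the gap is 14 mm in x, centred on this point; the nose behind it is 5 mm thick and hangs 18 mm below this point. Brought in from the front 25 to 60 mm above its seated height, the nose clears the lip and the foot passes under it.
- carrier1_tab (a point): same carrier, middle of the black upright grip tab, 73.5 mm above the centre point, same axes. The tab is 8 mm thick in x, 36 mm wide in y and 50 mm tall; grip it across its 8 mm from above. Below the tab the hook top is 24 mm wide in x: keep fingertips above it.
- carrier2_mid (a point): board carrier, centre point, 87.5 mm above the foot's underside, straight under the hook. Two or three alike, 186 mm tall, 0.25 kg: steel plate upright on a flat foot, green circuit board on its front, hook and black grip tab on top. x from the board side (front) to the hook's nose (back), y across, z up. Starts upright on the bench, board roughly towards the robot. None: absent or held.
- carrier2: same carrier, underside of the foot, same axes, 87.5 mm below its centre point. Steel foot 80 mm in x (56 mm in front of this point to 24 mm behind) by 70 mm in y, 8 mm thick. Board 62 mm wide and 86 mm tall, its face about 20 mm in front of this point.
- carrier2_hook (a point): same carrier, middle of the inside top of its hook, 42.5 mm above the centre point, same axes. The hook is an inverted U, 40 mm wide in y; the gap is 14 mm in x, centred on this point; the nose behind it is 5 mm thick and hangs 18 mm below this point. Brought in from the front 25 to 60 mm above its seated height, the nose clears the lip and the foot passes under it.
- carrier2_tab (a point): same carrier, middle of the black upright grip tab, 73.5 mm above the centre point, same axes. The tab is 8 mm thick in x, 36 mm wide in y and 50 mm tall; grip it across its 8 mm from above. Below the tab the hook top is 24 mm wide in x: keep fingertips above it.
- carrier3_mid (a point): board carrier, centre point, 87.5 mm above the foot's underside, straight under the hook. Two or three alike, 186 mm tall, 0.25 kg: steel plate upright on a flat foot, green circuit board on its front, hook and black grip tab on top. x from the board side (front) to the hook's nose (back), y across, z up. Starts upright on the bench, board roughly towards the robot. None: absent or held.
- carrier3: same carrier, underside of the foot, same axes, 87.5 mm below its centre point. Steel foot 80 mm in x (56 mm in front of this point to 24 mm behind) by 70 mm in y, 8 mm thick. Board 62 mm wide and 86 mm tall, its face about 20 mm in front of this point.
- carrier3_hook (a point): same carrier, middle of the inside top of its hook, 42.5 mm above the centre point, same axes. The hook is an inverted U, 40 mm wide in y; the gap is 14 mm in x, centred on this point; the nose behind it is 5 mm thick and hangs 18 mm below this point. Brought in from the front 25 to 60 mm above its seated height, the nose clears the lip and the foot passes under it.
- carrier3_tab (a point): same carrier, middle of the black upright grip tab, 73.5 mm above the centre point, same axes. The tab is 8 mm thick in x, 36 mm wide in y and 50 mm tall; grip it across its 8 mm from above. Below the tab the hook top is 24 mm wide in x: keep fingertips above it.
- spool: bystander: spool of solder with black flanges, 55 mm across, 36 mm high, standing on the bench right of the stand; origin at its underside. Leave alone.
- bottle: bystander: white solvent bottle with a red cap, 77 mm across, 212 mm tall, standing on the bench right of the stand; origin at its underside. Leave alone.

How it is judged:
By the outcome, as a careful person would: the job done as asked, in the order asked, and still so for the second after the job is handed in, with the robot touching nothing.
Of carrier1, carrier2, carrier3 only 2 to 3 are there at a start; the rules pass over those that are not, and their reading is None.
At some moment in a run one of carrier1, carrier2, carrier3 may be knocked a few centimetres aside while the robot is not near it.
It also fails if it takes over 210 s, if anything falls off the work surface, if the arm or the gripper's body presses on something with over 40 N, if the wrist force passes 120 N, or if a joint passes its speed limit or range.

## Robot

A 6-joint arm with a two-finger parallel gripper is mounted at the origin on a cart in front of the work surface, level with it; the furniture and walls round the work are solid. World frame = base frame: x ahead of the robot, y to its left, z up, the work surface at z = 0. Lengths are in m, angles in rad, forces in N, time in s.
With the tool pointing down it reaches from about 0.35 to 0.85 m from the base axis. Payload 8.1 kg.
Tool frame: the origin (TCP) lies at the very end of the fingers, on their centre line; the grasp point (between the pads) lies grasp_offset behind it (grasp_offset is the distance from the TCP to the grasp point, in m); z points along the fingers, y is the line along which they close (so a half turn about z gives the same grasp; the last joint's range is limited). The gripper opens to 85 mm and grips with 20 to 120 N. Pads are 22 mm wide; open, the fingers measure 114 mm over their backs; the gripper's body (76 mm by 85 mm) begins 54 mm behind the grasp point. The pads swing forward as they close: fully open they stand 13 mm farther back than shut.
Start: joints at [-1.386, 0.13, 1.488, -0, 1.523, -0.085], TCP at [0.16, -0.578, 0.202] pointing down, gripper open.
Joint ranges: [-2.96, 2.96], [-0.89, 2.26], [0.02, 2.5], [-1.34, 4.48], [0, 2.73], [-2.66, 2.66]. Speed limits (rad/s): [2.39, 2.39, 2.79, 3.14, 3.14, 3.14].

## Interface

Orientations are given as a unit quaternion [w, x, y, z].
In Python, from rig import movep, line_to, move_joints, open_gripper, gripper_close, pause, solve_ik, get_image, camera_params, IKError, close_job, read_time_s, read_q, read_joint_velocities, read_joint_torque, read_position, read_orientation, read_contact_force, read_wrist_torque, read_grip_width, read_grasp_force, grasp_offset gives the robot as it stands. Calls block until the motion is done:
- movep(position, orientation): joint-space move of the TCP to a pose.
- line_to(position, orientation=None, v=0.15, force_limit=None): straight line of the TCP; orientation=None keeps the orientation; v is the mean speed in m/s. With force_limit (N) it stops when the force on the tool has changed by that much, and returns True; else False.
- move_joints(angles): joint-space move.
- open_gripper() and gripper_close(effort=None): open the fingers fully, or close them until they stop; effort is the grip in N (None keeps the last).
- pause(seconds).
- solve_ik(position, orientation): joint angles nearest the present ones, or None.
- get_image(name): name is "scene" or "top"; returns the picture (384x512x3 uint8, red, green, blue); there is no depth.
- camera_params(name): a dict with "camera_matrix" (3x3 intrinsics, pixels), "view" (4x4, takes a point from world to camera coordinates). Camera axes: x right, y down, z forward; pixel columns grow to the right and rows downward; lengths in m; the calibration is good to about 2 mm. A picture is of the moment at which its call begins. camera_params takes no time and is no camera call.
A pose or a line that the arm cannot do raises IKError and nothing moves.
- close_job(): hands the job in; it is judged then, once.
Readings, each from a call of its own:
- read_time_s(): time.
- read_q(): joint angles.
- read_joint_velocities(): joint speeds.
- read_joint_torque(): joint torques, N m.
- read_position(): TCP position.
- read_orientation(): TCP orientation.
- read_contact_force(): force on the tool from outside, world axes, zero at the start.
- read_wrist_torque(): the same for the moment, N m.
- read_grip_width(): finger opening in m.
- read_grasp_force(): force on a finger pad.
Only numpy, scipy, OpenCV 4.12 (cv2) and the standard library are available. Lean on these libraries where they do the work, as an engineer would, in place of code of your own. Each camera call takes 0.05 s, during which the arm holds its last target. There are 200 camera calls.

## Working session

There is one attempt and no reset: what is moved stays moved. The work goes in short steps, each a Python script; the robot and the scene stay as the last script left them, time stands still between calls to the robot, and variables do not carry over. Pictures are saved under pics/ and viewed, at most 14 in all, crops included, and the job is handed in when it is done.

```bash
mkdir -p pics; ls; python3 - <<'E'
from rig import *
import cv2,numpy as np
np.set_printoptions(suppress=True,precision=4)
for n in("scene","top"):
    im=get_image(n); cv2.imwrite(f"pics/{n}0.png",cv2.resize(im[:,:,::-1],(800,600),interpolation=cv2.INTER_CUBIC))
    p=camera_params(n); print(n,p["camera_matrix"],p["view"])
print(grasp_offset,read_orientation(),read_time_s())
E
```

```text
pics
scene [[471.8421   0.     252.6153]
 [  0.     471.8421 199.2539]
 [  0.       0.       1.    ]] [[-0.8575 -0.5144 -0.0085  0.4587]
 [-0.2682  0.4612 -0.8458  0.2863]
 [ 0.439  -0.723  -0.5334  1.0151]
 [ 0.      0.      0.      1.    ]]
top [[499.8862   0.     253.1365]
 [  0.     499.8862 190.7097]
 [  0.       0.       1.    ]] [[ 0.0261 -0.9997 -0.0008 -0.0339]
 [-0.9828 -0.0255 -0.1829  0.5838]
 [ 0.1828  0.0056 -0.9831  1.1939]
 [ 0.      0.      0.      1.    ]]
0.0187 [-0.0009  0.9909  0.1345 -0.0001] 0.1
```

View pics/scene0.png

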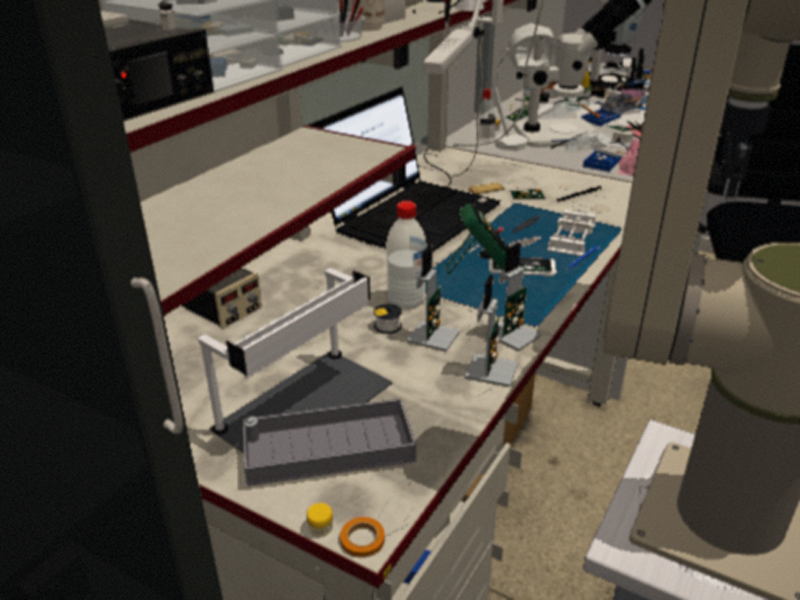

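View pics/top0.png

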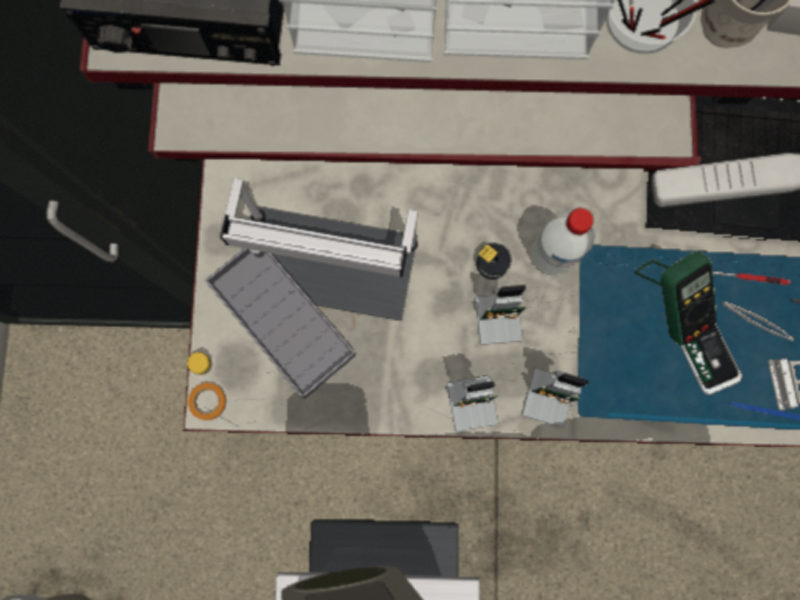

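The scene has three carriers (top view, 800 px scale, around (500,310), (472,400) and (552,395)). The rail runs from (225,230) to (405,265), and the tray is swung out with its free end near (330,370). Next I'll enlarge both areas.

```bash
cat > h.py <<'E'
from rig import *
import cv2,numpy as np
np.set_printoptions(suppress=True,precision=4)
def crop(n,f,x0,y0,x1,y1,s,im=None):
    im=get_image(n) if im is None else im
    c=cv2.resize(np.ascontiguousarray(im[y0:y1,x0:x1,::-1]),None,fx=s,fy=s,interpolation=cv2.INTER_CUBIC)
    for u in range(-(-x0//10)*10,x1,10):
        X=int((u+.5-x0)*s); L=10 if u%50 else 24
        cv2.line(c,(X,0),(X,L),(0,255,255),1)
        if u%20==0: cv2.putText(c,str(u),(X+2,20),0,.4,(0,255,255),1)
    for v in range(-(-y0//10)*10,y1,10):
        Y=int((v+.5-y0)*s); cv2.line(c,(0,Y),(10,Y),(0,255,255),1)
        if v%20==0: cv2.putText(c,str(v),(2,Y-2),0,.4,(0,255,255),1)
    cv2.imwrite("pics/"+f,c)
def px2w(n,u,v,z):
    p=camera_params(n);K=p["camera_matrix"];V=p["view"];R=V[:3,:3];t=V[:3,3]
    d=R.T@np.linalg.solve(K,[u,v,1]);o=-R.T@t
    return o+d*(z-o[2])/d[2]
def w2px(n,P):
    p=camera_params(n);P=np.atleast_2d(P)
    q=(P@p["view"][:3,:3].T+p["view"][:3,3])@p["camera_matrix"].T
    return q[:,:2]/q[:,2:]
E
python3 - <<'E'
from h import *
crop("top","t1.png",120,105,280,260,5)
c=get_image("top");crop("top","t2.png",280,175,384,282,5.6,c)
E
```

```text
(no output)
```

View pics/t1.png

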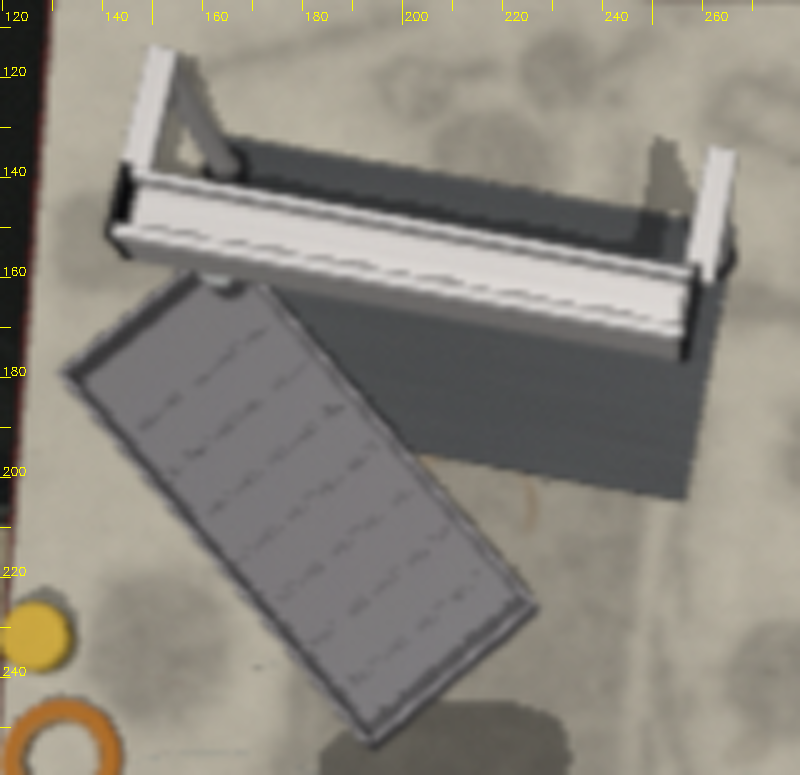

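View pics/t2.png

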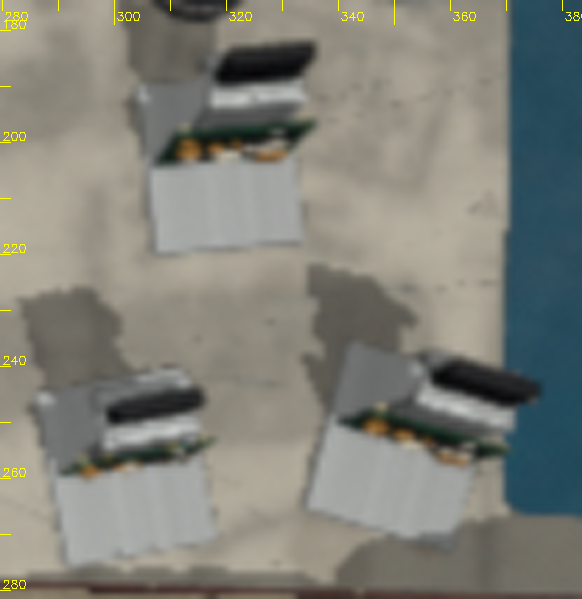

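```bash
cat > fit.py <<'E'
from h import *
from scipy.optimize import least_squares
def T(p,L):
    L=np.array(L,float);c,s=np.cos(p[2]),np.sin(p[2])
    return np.c_[p[0]+c*L[:,0]-s*L[:,1],p[1]+s*L[:,0]+c*L[:,1],L[:,2]]
def fit(L,uv,p0,n="top"):
    uv=np.array(uv,float)
    r=least_squares(lambda p:(w2px(n,T(p,L))-uv).ravel(),p0,loss="soft_l1")
    return r.x,(w2px(n,T(r.x,L))-uv)
CL=[[-.056,.035,.008],[-.056,-.035,.008],[.024,.035,.008],[.004,.018,.186],[.004,-.018,.186]]
SL=[[-.045,-.14,.006],[.105,.14,.006]]
PIN=np.array([.025,.115])
def tray(st,h,L):  # L in tray_push axes; heading +: clockwise
    pin=T(st,[[*PIN,0]])[0]; a=st[2]-h
    L=np.array(L,float)-[.098,.190,0]
    return T([pin[0],pin[1],a],L)
E
python3 - <<'E'
from fit import *
A=np.array
t1=lambda P:A(P)/5+[119.5,104.5]; t2=lambda P:A(P)/5.6+[279.5,174.5]
for nm,P in dict(A=[(158,250),(302,240),(140,88),(217,60),(316,42)],B=[(68,563),(216,535),(40,393),(107,405),(203,388)],C=[(305,508),(450,545),(352,343),(430,360),(540,382)]).items():
    g=px2w("top",*t2(P)[0],0); p,r=fit(CL,t2(P),[g[0]+.05,g[1]-.03,0]); print(nm,p,r.round(1).tolist())
# stand: plate corners + lip face bottom/top edges (line constraints)
pl=t1([(685,497),(232,135)]); bot=t1([(140,258),(680,357)]); top=t1([(140,234),(680,334)])
def res(p):
    r=[(w2px("top",T(p,SL))-pl).ravel()]
    for z,q in((.15,bot),(.2,top)):
        l=w2px("top",T(p,[[-.003,.125,z],[-.003,-.125,z]])); d=l[1]-l[0]; n=A([-d[1],d[0]])/np.hypot(*d)
        r.append((q-l[0])@n)
    return np.concatenate(r)
s=least_squares(res,[.75,.2,-.1]);st=s.x;print("stand",st,s.fun.round(2))
tc=t1([(372,747),(538,605),(63,373)]);TL=[[0,-.048,.043],[.11,-.048,.043],[0,.202,.043]]
f=lambda h:(w2px("top",tray(st,h[0],TL))-tc).ravel()
q=least_squares(f,[.6]);print("tray",q.x,q.fun.round(1)); print("push",tray(st,q.x[0],[[0,0,0]]), tray(st,0,[[0,0,0]]))
np.save("st.npy",st)
im=get_image("top")
c=cv2.resize(np.ascontiguousarray(im[105:260,120:280,::-1]),None,fx=5,fy=5,interpolation=cv2.INTER_CUBIC)
def dr(P,col,cl=False):
    q=((w2px("top",P)-[119.5,104.5])*5).round().astype(int); cv2.polylines(c,[q.reshape(-1,1,2)],cl,col,1)
dr(T(st,[[-.045,-.14,.006],[.105,-.14,.006],[.105,.14,.006],[-.045,.14,.006]]),(0,255,0),True)
dr(T(st,[[-.003,.131,.2],[-.003,-.131,.2]]),(0,0,255));dr(T(st,[[.003,.131,.2],[.003,-.131,.2]]),(255,0,0));dr(T(st,[[-.003,.131,.15],[-.003,-.131,.15]]),(0,0,255))
dr(T(st,[[.027,.131,.191],[.027,-.131,.191]]),(255,0,0))
dr(tray(st,q.x[0],TL),(0,255,255))
cv2.imwrite("pics/ov.png",c)
E
```

```text
A [ 0.5786 -0.186   0.1287] [[-0.7, 1.5], [0.7, 0.5], [-1.2, -0.1], [1.5, -1.8], [-0.2, -0.2]]
B [ 0.4397 -0.1423  0.2101] [[-0.4, 1.1], [0.5, 0.9], [-1.6, -0.0], [0.9, -0.8], [-0.0, -0.8]]
C [ 0.4521 -0.2722 -0.2398] [[-0.8, 0.5], [0.4, 1.3], [-1.8, -0.6], [3.6, -0.6], [0.0, -0.2]]
stand [ 0.6241  0.0994 -0.1617] [ 1.34  0.73 -1.31 -1.22  0.   -0.24 -0.04 -0.06]
tray [0.6811] [-0.3  0.1  0.9 -0.3 -0.7 -1. ]
push [[0.4603 0.1557 0.    ]] [[0.54   0.0372 0.    ]]
```

View pics/ov.png

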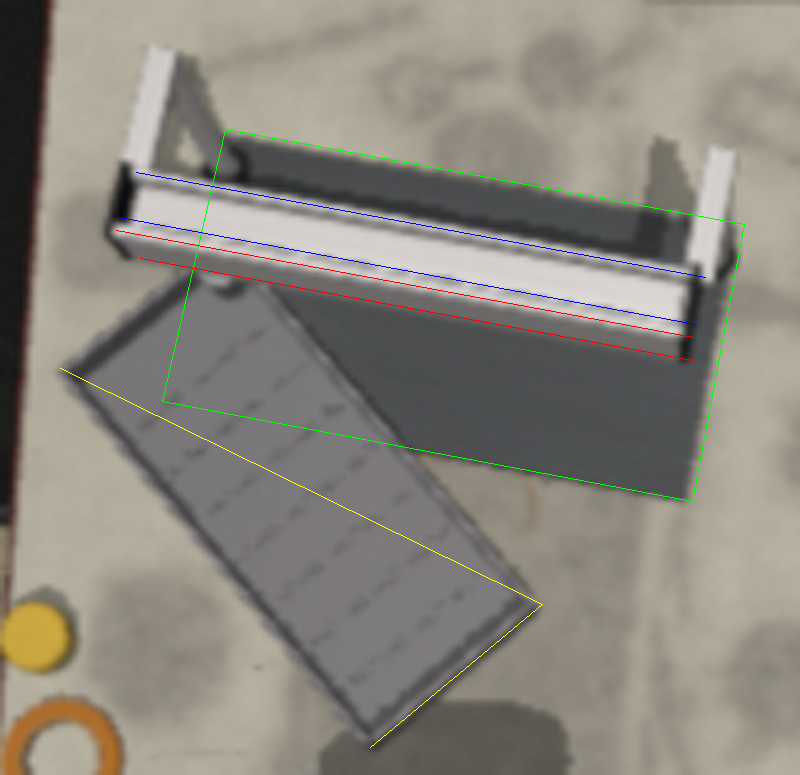

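The overlay matches the picture closely: lip, base plate and tray rim agree to about 1 px. Tray heading is about 0.68. Now I'll push the tray along its arc, with the fingers closed.

```bash
cat >> fit.py <<'E'
from scipy.spatial.transform import Rotation as Ro
def down(a): # tool y at world angle a, pointing down
    s,c=np.sin(a),np.cos(a)
    q=Ro.from_matrix(np.array([[-s,c,0],[c,s,0],[0,0,-1]])).as_quat(); return q[[3,0,1,2]]
E
python3 - <<'E'
from fit import *
st=np.load("st.npy")
np.save("ref.npy",get_image("top"))
print("shelf edge",[px2w("top",200,102,z) for z in(.3,.45)],"bottle",px2w("top",363,152,.13),px2w("top",371,141,.212))
def pose(h,off,z):
    P=tray(st,h,[[-off,0,z]])[0]; return P,down(st[2]-h-np.pi/2)
gripper_close(30)
p=read_position(); line_to([p[0],p[1],.32])
P,q=pose(.68,.05,.25); movep(P,q); print(read_q())
P,q=pose(.68,.05,.018); line_to(P,q,v=.1)
P,q=pose(.68,.013,.018); print("hit",line_to(P,q,v=.03,force_limit=3))
for h in np.arange(.65,.05,-.05):
    P,q=pose(h,.011,.018); line_to(P,q,v=.05)
    f=read_contact_force(); print(round(h,2),f[:3],end=" ")
print(read_time_s(),read_q())
P,q=pose(h,.09,.018); line_to(P,q); print(line_to([P[0],P[1],.30]))
# out of view
movep([.35,-.35,.35],q); print(read_time_s())
im=get_image("top"); crop("top","t3.png",120,105,280,260,5,im)
E
```

```text
shelf edge [array([0.722 , 0.0944, 0.3   ]), array([0.666 , 0.0761, 0.45  ])] bottle [ 0.6706 -0.2775  0.13  ] [ 0.6738 -0.2776  0.212 ]Traceback (most recent call last):
  File "<stdin>", line 9, in <module>
rig.IKError: the arm cannot take that pose within its joint ranges
```

```bash
python3 - <<'E'
from fit import *
st=np.load("st.npy")
P0=tray(st,.68,[[-.05,0,0]])[0]; P1=tray(st,0,[[-.011,0,0]])[0]
print(P0,P1)
for a in np.linspace(-np.pi,np.pi,17)[:-1]:
    o=[]
    for P in(P0,P1):
        for z in(.018,.25):
            s=solve_ik([P[0],P[1],z],down(a)); o.append(None if s is None else round(s[5],2))
    print(round(a,2),o)
print(read_q(), read_position())
E
```

```text
[0.427  0.1927 0.    ] [0.5291 0.039  0.    ]
-3.14 [None, None, None, None]
-2.75 [None, None, None, None]
-2.36 [None, None, np.float64(2.33), np.float64(2.33)]
-1.96 [np.float64(2.28), np.float64(2.28), np.float64(1.94), np.float64(1.94)]
-1.57 [np.float64(1.89), np.float64(1.89), np.float64(1.55), np.float64(1.55)]
-1.18 [np.float64(1.49), np.float64(1.49), np.float64(1.15), np.float64(1.15)]
-0.79 [np.float64(1.1), np.float64(1.1), np.float64(0.76), np.float64(0.76)]
-0.39 [np.float64(0.71), np.float64(0.71), np.float64(0.37), np.float64(0.37)]
0.0 [np.float64(0.31), np.float64(0.31), np.float64(-0.02), np.float64(-0.02)]
0.39 [np.float64(-0.08), np.float64(-0.08), np.float64(-0.42), np.float64(-0.42)]
0.79 [np.float64(-0.47), np.float64(-0.47), np.float64(-0.81), np.float64(-0.81)]
1.18 [np.float64(-0.86), np.float64(-0.86), np.float64(-1.2), np.float64(-1.2)]
1.57 [np.float64(-1.26), np.float64(-1.26), np.float64(-1.59), np.float64(-1.59)]
1.96 [np.float64(-1.65), np.float64(-1.65), np.float64(-1.99), np.float64(-1.99)]
2.36 [np.float64(-2.04), np.float64(-2.04), np.float64(-2.38), np.float64(-2.38)]
2.75 [np.float64(-2.43), np.float64(-2.43), None, None]
[-1.3865  0.114   1.296   0.      1.7334 -0.0854] [ 0.1598 -0.5779  0.3187]
```

```bash
cat > push.py <<'E'
from fit import *
st=np.load("st.npy")
def pose(h,off,z):
    P=tray(st,h,[[-off,0,z]])[0]; return P,down(st[2]-h+np.pi/2)
E
python3 - <<'E'
from push import *
P,q=pose(.68,.05,.25); movep(P,q); print(read_q())
P,q=pose(.68,.05,.018); line_to(P,q,v=.1)
P,q=pose(.68,.013,.018); print("hit",line_to(P,q,v=.03,force_limit=3),read_position())
for h in np.arange(.65,.05,-.05):
    P,q=pose(h,.011,.018); line_to(P,q,v=.05)
    f=read_contact_force(); print(round(h,2),f[:3],end=" ")
print(read_time_s(),read_q())
P,q=pose(h,.09,.018); line_to(P,q); print(line_to([P[0],P[1],.30]))
movep([.35,-.35,.35],down(.5)); print(read_time_s())
im=get_image("top"); crop("top","t3.png",120,105,280,260,5,im)
E
```

```text
[ 0.3133 -0.2467  1.7642 -0.0001  1.624  -0.4146]
hit False [0.4515 0.1653 0.018 ]
0.65 [-0.4754  0.6569  0.0737] 0.6 [ 0.1193 -0.3332  0.3453] 0.55 [ 0.4911  0.3762 -1.1947] 0.5 [-0.1917 -0.8199  0.1801] 0.45 [ 0.0005 -0.0648 -0.1988] 0.4 [ 0.186   0.0323 -0.7305] 0.35 [-0.011   0.2632 -0.1179] 0.3 [-0.7344  0.8366 -0.6146] 0.25 [0.4631 0.1297 0.2829] 0.2 [-0.6774 -0.1902 -0.0923] 0.15 [0.0479 0.7487 0.3254] 0.1 [0.1036 0.2941 0.4802] 13.0833 [ 0.0049  0.0771  1.8979  0.0002  1.1669 -1.3026]
False
17.3917
```

View pics/t3.png

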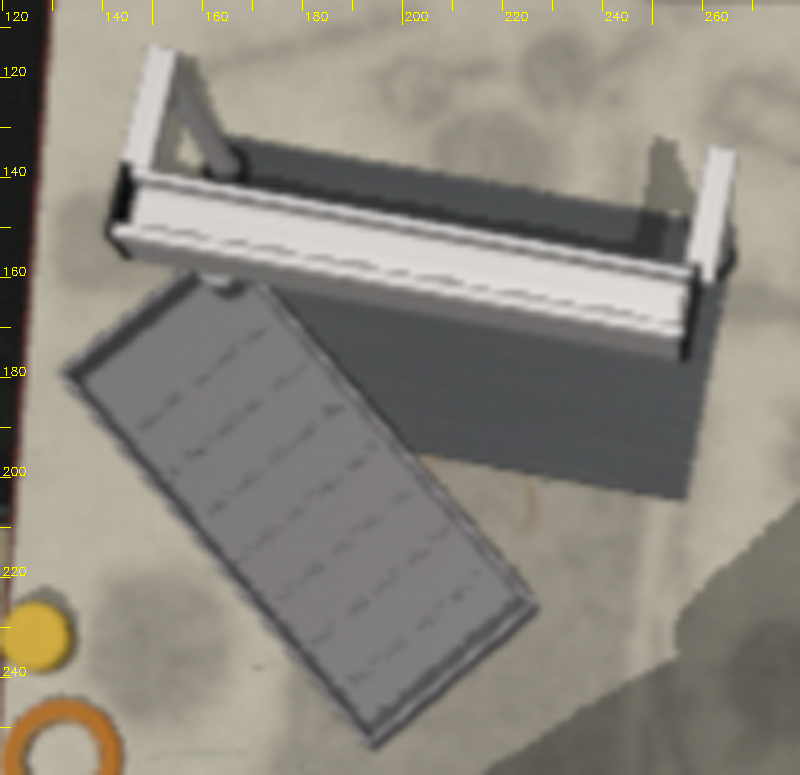

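```bash
python3 - <<'E'
from push import *
s=1.5625
print("scene free corners",px2w("scene",414/s,440/s,.043),px2w("scene",404/s,403/s,.043), "fit",tray(st,.68,[[0,-.048,.043],[.11,-.048,.043]]))
print(read_grip_width())
P,q=pose(.68,.05,.25); movep(P,q)
P,q=pose(.68,.05,.018); line_to(P,q,v=.15)
P,q=pose(.68,.013,.018); print("hit",line_to(P,q,v=.03,force_limit=3),read_position())
crop("scene","s1.png",130,210,290,350,5)
E
```

```text
scene free corners [0.4287 0.1209 0.043 ] [0.4849 0.0542 0.043 ] fit [[0.4245 0.1235 0.043 ]
 [0.4978 0.0414 0.043 ]]
-5.670974449745002e-05
hit False [0.4515 0.1653 0.018 ]
```

View pics/s1.png

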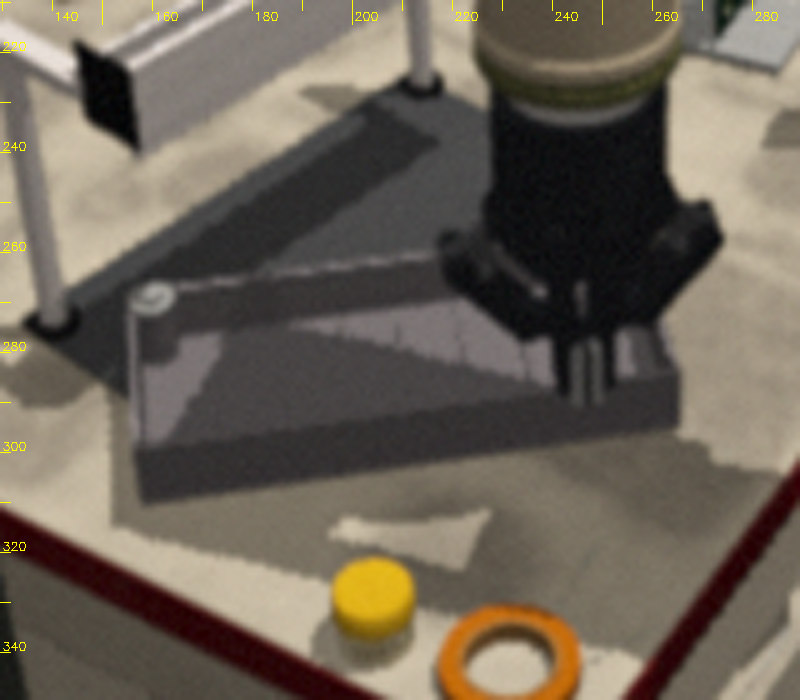

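```bash
python3 - <<'E'
from push import *
print("torque",read_wrist_torque(),read_contact_force())
for h in (.64,.6,.55):
    P,q=pose(h,.011,.018); r=line_to(P,q,v=.05); print(h,P,read_position(),read_contact_force())
crop("scene","s2.png",130,210,290,350,5)
np.save("x.npy",get_image("top"))
E
```

```text
torque [ 0.0158 -0.0266 -0.002 ] [ 0.3158 -0.3125 -0.7052]
0.64 [0.455  0.1551 0.018 ] [0.455  0.1551 0.018 ] [-0.2105  0.1706  0.6297]
0.6 [0.4573 0.1467 0.018 ] [0.4572 0.1468 0.018 ] [-0.0228  0.2209  0.0442]
0.55 [0.4607 0.1362 0.018 ] [0.4606 0.1364 0.018 ] [0.4677 0.0926 0.3834]
```

View pics/s2.png

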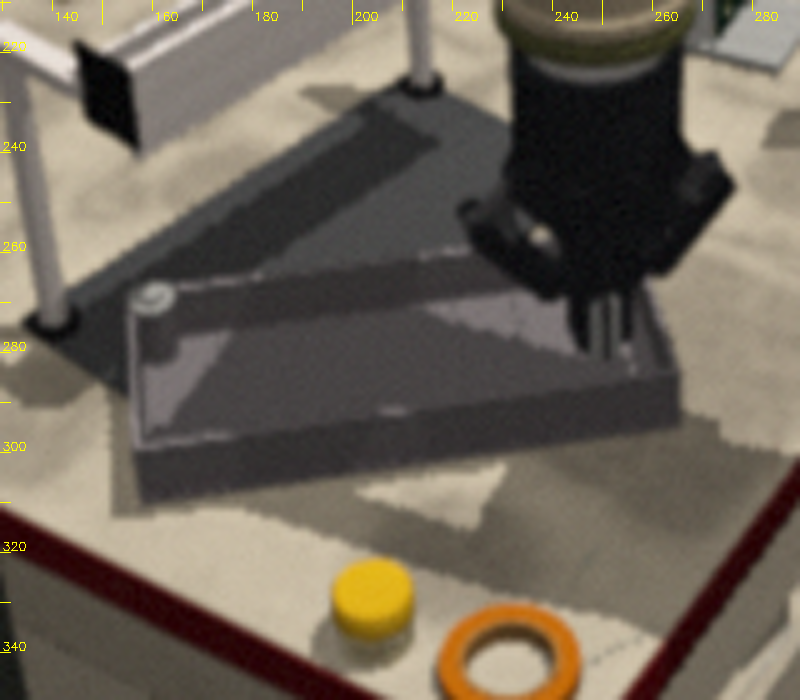

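```bash
python3 - <<'E'
from push import *
print(read_position(),read_orientation(),read_grip_width())
for z in (.018,.03,.043,.06,.08):
    print(z,(w2px("scene",[.4606,.1364,z])[0]-[129.5,209.5])*5,(w2px("scene",[.4515,.1653,z])[0]-[129.5,209.5])*5)
print((w2px("scene",tray(st,.68,[[0,-.048,.043],[.11,-.048,.043],[0,.202,.043],[.098,.19,.045]]))-[129.5,209.5])*5)
im=np.load("x.npy"); crop("top","t4.png",120,125,280,245,5,im)
E
```

```text
[0.4606 0.1366 0.018 ] [-0.0001  0.3489  0.9372  0.0001] -0.00030260301020427295
0.018 [601.6487 396.5296] [585.9628 441.123 ]
0.03 [601.3484 377.414 ] [585.5623 421.8308]
0.043 [601.0191 356.4533] [585.1231 400.6706]
0.06 [600.5821 328.6395] [584.5401 372.5825]
0.08 [600.0585 295.3172] [583.8413 338.9171]
[[682.3512 366.9051]
 [635.9294 219.6412]
 [133.4546 442.4422]
 [154.6791 293.7356]]
```

View pics/t4.png

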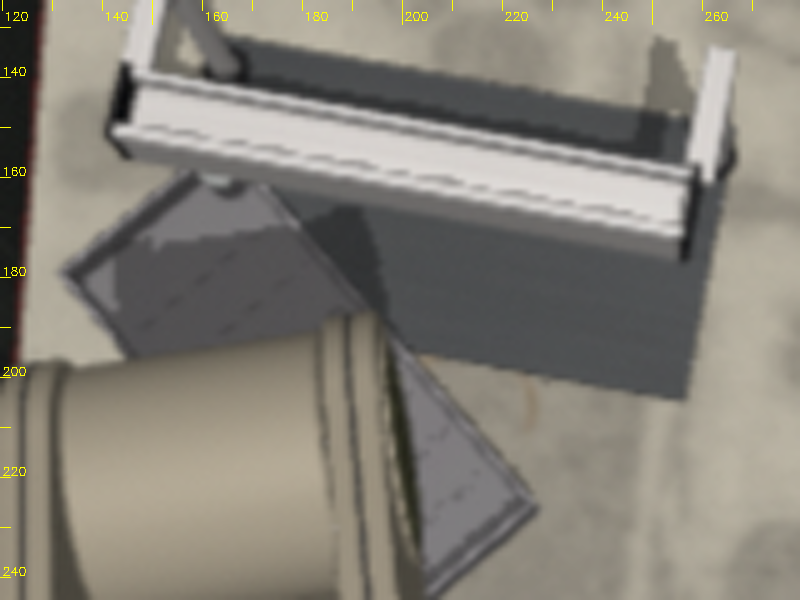

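The finger end shows at z≈0.042 in both scene views, although the reported TCP z is 0.018. So it is passing over the rim. I'll check the real fingertip height by touching the bench gently.

```bash
python3 - <<'E'
from push import *
p=read_position(); line_to([p[0],p[1],.12])
P,q=pose(.68,.06,.12); line_to(P,q)
P[2]=.01; line_to(P,q,v=.08)
P[2]=-.03; print(line_to(P,q,v=.015,force_limit=4),read_position(),read_contact_force())
P[2]=.03; line_to(P,q)
print(read_time_s())
E
```

```text
True [ 0.4204  0.2002 -0.029 ] [ 0.228  -0.1665  5.3844]
29.675
```

The real fingertip is about 28 mm above the reported TCP. Bench contact came at TCP z=-0.029, which agrees with the pictures. From here I'll offset every z by -0.028 and redo the push.

```bash
cat >> fit.py <<'E'
DZ=-.028  # command z = real fingertip z + DZ
E
python3 - <<'E'
from push import *
z=.018+DZ
P,q=pose(.68,.05,z); line_to(P,q,v=.1)
P,q=pose(.66,.009,z); print("hit",line_to(P,q,v=.02,force_limit=2),read_position(),read_contact_force())
for h in np.arange(.63,.08,-.05):
    P,q=pose(h,.011,z); line_to(P,q,v=.05)
    print(round(h,2),np.round(read_contact_force(),1),end=" ")
P,q=pose(h,.09,z); line_to(P,q); line_to([P[0],P[1],.30])
movep([.35,-.35,.35],down(.5)); print(h,read_time_s())
im=get_image("top"); crop("top","t5.png",120,105,280,260,5,im)
E
```

```text
hit True [ 0.4496  0.1639 -0.0105] [-0.6395  1.1271  0.2134]
0.63 [ 0.3 -0.3  0.2] 0.58 [-0.6 -0.4 -0.5] 0.53 [ 0.5 -0.4  0.1] 0.48 [ 0.1 -0.6 -0.5] 0.43 [-0.3  0.2 -0.6] 0.38 [-0.  -0.1  0.1] 0.33 [0.1 0.8 1.1] 0.28 [ 0.4 -0.  -1.5] 0.23 [-0.9 -0.1 -0.2] 0.18 [-0.7  0.4  0. ] 0.13 [-0.5 -0.6 -1.2] 0.12999999999999956 40.4583
```

View pics/t5.png

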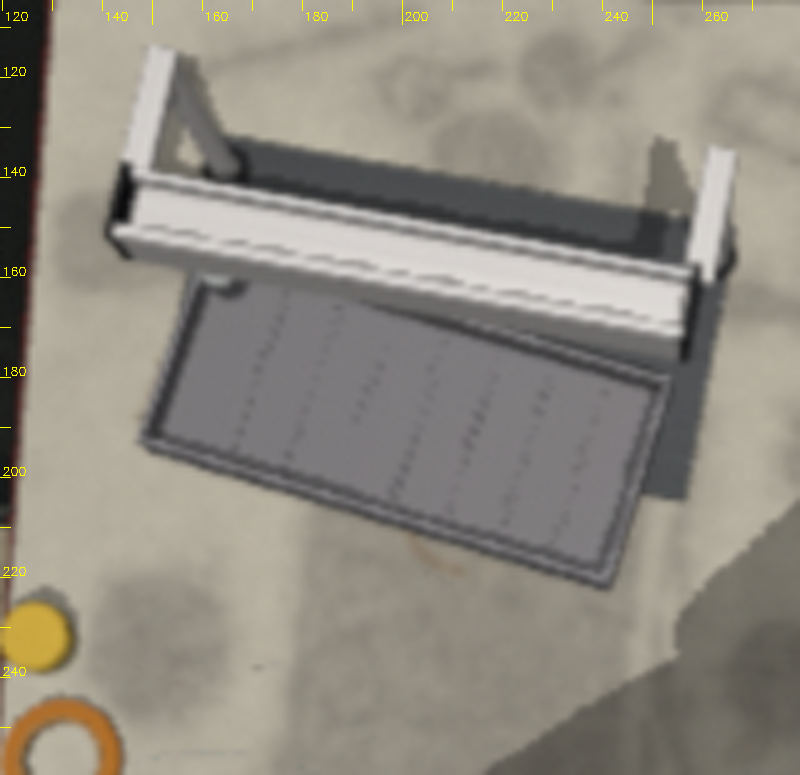

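```bash
cat > hd.py <<'E'
from push import *
def edge(im,e0,e1,z,w=5,n=60,sgn=1):
    """world line near segment e0-e1: subpixel strongest gradient (sgn: brighter towards +v)"""
    g=cv2.GaussianBlur(cv2.cvtColor(im,cv2.COLOR_RGB2GRAY).astype(np.float32),(0,0),.7)
    a,b=w2px("top",[e0,e1]); pts=[]
    for t in np.linspace(.06,.94,n):
        u,v=a+(b-a)*t; vs=np.arange(v-w,v+w,.1)
        pr=cv2.remap(g,np.full((1,len(vs)),u,np.float32),vs[None].astype(np.float32),1)[0]
        pts.append((u,vs[np.argmax(sgn*np.gradient(pr))]))
    vx,vy,x,y=cv2.fitLine(np.float32(pts),cv2.DIST_HUBER,0,.01,.01).ravel()
    P=[px2w("top",x+s*vx,y+s*vy,z) for s in(-40,40)]
    m=px2w("top",x,y,z); d=P[0]-P[1] if P[0][1]>P[1][1] else P[1]-P[0]
    return np.arctan2(-d[0],d[1]),m   # yaw of the +y direction
def heading(im,h):
    return st[2]-edge(im,*tray(st,h,[[0,.202,.008],[0,-.048,.008]]),.008)[0]
E
python3 - <<'E'
from hd import *
ref=np.load("ref.npy")
print("yaw",st[2],"back wall",edge(ref,*T(st,[[.030,.03,.191],[.030,-.115,.191]]),.191)[0],"plate front",edge(ref,*T(st,[[-.045,-.03,.006],[-.045,-.135,.006]]),.006,sgn=1)[0])
im=get_image("top")
t1=lambda P:np.array(P)/5+[119.5,104.5]
L=[[0,.202,.043],[0,-.048,.043],[.11,-.048,.043]]
q=least_squares(lambda h:(w2px("top",tray(st,h[0],L))-t1([(142,441),(608,588),(670,378)])).ravel(),[.1]);print(q.x,q.fun.round(1),heading(im,q.x[0]))
# carriers still as at the start?
ref=ref.astype(int);d=np.abs(im.astype(int)-ref).max(2)
for n,(x0,y0,x1,y1) in dict(A=(300,180,336,222),B=(285,238,318,278),C=(334,234,376,272)).items(): print(n,(d[y0:y1,x0:x1]>60).mean())
E
```

```text
yaw -0.16170657408713157 back wall -0.1588959383924156 plate front -0.1499629695633543
[0.1215] [-0.7 -0.8  0.6 -0.2  1.6  0.6] 0.1092948478199931
A 0.012566137566137565
B 0.015151515151515152
C 0.19987468671679198
```

```bash
python3 - <<'E'
import numpy as np
st=np.load("st.npy"); st[2]=-.158; np.save("st.npy",st)
from hd import *
z=.018+DZ
P,q=pose(.14,.09,.30); movep(P,q)
P,q=pose(.14,.06,z); line_to(P,q)
P,q=pose(.14,.02,z); line_to(P,q,v=.05)
for h in(.12,.08,.05,.03,.015):
    P,q=pose(h,.011,z); line_to(P,q,v=.04)
P,q=pose(h,.09,z); line_to(P,q); line_to([P[0],P[1],.30])
movep([.33,.28,.32],down(.3)); print(read_time_s())
im=get_image("top"); np.save("y.npy",im); print(heading(im,0.))
d=np.abs(im.astype(int)-np.load("ref.npy").astype(int)).max(2)
for n,(x0,y0,x1,y1) in dict(A=(300,180,336,222),B=(285,238,318,278),C=(334,234,376,272)).items(): print(n,(d[y0:y1,x0:x1]>60).mean())
E
```

```text
51.4
0.0013799555465396074
A 0.0
B 0.0
C 0.18671679197994986
```

```bash
python3 - <<'E'
from h import *
im=np.load("y.npy"); crop("top","a.png",320,215,390,285,6,im); crop("top","b.png",130,110,260,250,3,im)
a=cv2.imread("pics/a.png");b=cv2.imread("pics/b.png"); cv2.imwrite("pics/ab.png",np.hstack([a,b[:420,:380]]))
E
```

```text
(no output)
```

View pics/ab.png

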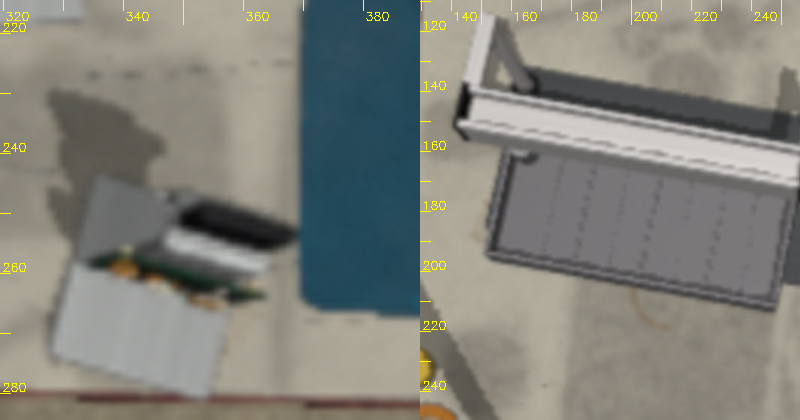

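Carrier C was knocked about 20 mm towards the bench edge: foot corners in the crop at (52,355), (208,400) and (97,172). The tray now lies parallel under the rail. I'll pick C first and check the shelf clearance as well.

```bash
cat > car.py <<'E'
from hd import *
def hand(z): return z+DZ
def pick(p,dx=0):
    P=T(p,[[dx,0,0]])[0]; q=down(p[2])
    open_gripper(); movep([P[0],P[1],hand(.29)],q)
    line_to([P[0],P[1],hand(.22)],q,v=.15); r=line_to([P[0],P[1],hand(.146)],q,v=.06,force_limit=5)
    gripper_close(60); pause(.2)
    print("grip",r,read_grip_width(),read_grasp_force(),read_position(),read_time_s())
E
python3 - <<'E'
from car import *
P=np.array([(52,355),(208,400),(97,172),(185,195),(300,230)])/6+[319.5,214.5]
p,r=fit(CL,P,[.43,-.26,-.24]); print("C",p,r.round(1).tolist())
s=1.5625
f=lambda X:np.r_[w2px("top",X)[0]-[444.8,102.4],w2px("scene",X)[0]-[415/s,152/s]]
r=least_squares(f,[.7,-.2,.4]);print("shelf corner",r.x,r.fun)
pick(p)
if .005<read_grip_width()<.012:
    c=read_position(); line_to([c[0],c[1],hand(.36)],v=.1); print(read_grip_width(),read_contact_force(),read_q())
E
```

```text
C [ 0.4314 -0.2577 -0.2515] [[-1.0, 0.1], [0.1, 0.3], [-0.6, -0.1], [3.1, 0.5], [-0.0, -0.8]]
shelf corner [ 0.7481 -0.4284  0.2565] [ 0.5545  1.2255 -1.9761 -0.3571]
grip False 0.007263947846406107 58.9528352022171 [ 0.4313 -0.2577  0.118 ] 57.1083
0.00728343925804534 [-0.1459 -0.2734 -2.7714] [-0.6406 -0.1503  1.5341 -0.      1.7586 -0.3892]
```

```bash
cat >> car.py <<'E'
def hang(y,bx=0):
    q=down(st[2]); W=lambda x,tip:T(st,[[x,y,hand(tip)]])[0]
    line_to(W(-.11,.36),q,v=.2); line_to(W(-.11,.255),q,v=.12); pause(.2)
    line_to(W(-.02,.255),q,v=.1); pause(.3)
    hit=line_to(W(.014,.255),q,v=.015,force_limit=3)
    loc=T(np.r_[0,0,-st[2]],[(np.array(read_position())-[st[0],st[1],0])])[0]
    print("touch",hit,loc,read_contact_force())
    x=loc[0]-.0045 if hit else 0
    line_to(W(x,.255),q,v=.03); pause(.3)
    line_to(W(x,.225),q,v=.04); pause(.2)
    hit=line_to(W(x,.206),q,v=.012,force_limit=3)
    print("seat",hit,x,"hook z",read_position()[2]-DZ-.0155,read_contact_force(),read_time_s())
    return x
E
python3 - <<'E'
from car import *
hang(.095)
crop("scene","s5.png",120,150,280,270,5)
E
```

```text
touch True [0.0012 0.0948 0.2258] [-0.0982 -0.7311 -1.5354]
seat True -0.0032697143043346885 hook z 0.20041981824938832 [ 0.1742 -0.2678  5.1144] 68.4917
```

View pics/s5.png

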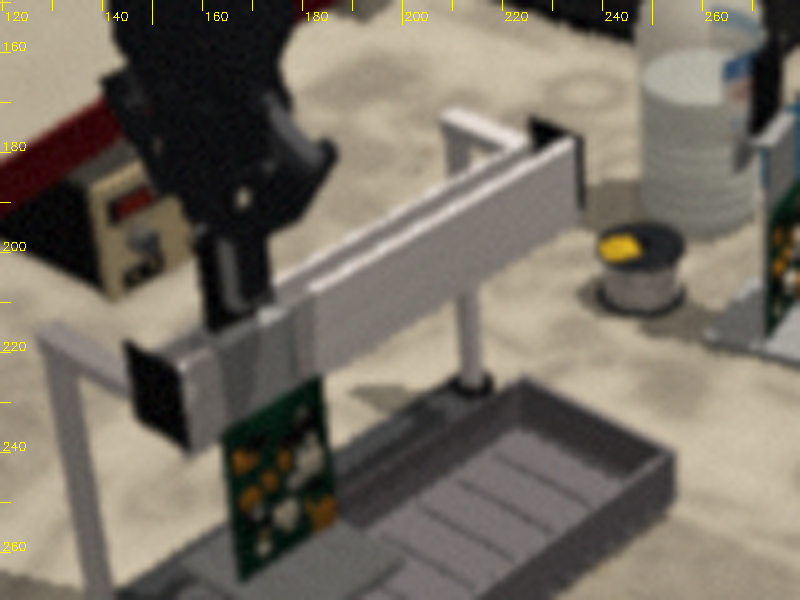

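The hook seated at z≈0.200 with weight on the lip, so I'll release it, check that B and A haven't moved, and carry on.

```bash
cat >> car.py <<'E'
def release():
    open_gripper(); pause(.3); p=read_position(); print("open",read_grip_width(),read_contact_force())
    line_to([p[0],p[1],hand(.33)],v=.08)
BOX=dict(A=(300,180,336,222),B=(285,238,318,278))
def changed(im):
    d=np.abs(im.astype(int)-np.load("ref.npy").astype(int)).max(2)
    return {n:(d[y0:y1,x0:x1]>60).mean() for n,(x0,y0,x1,y1) in BOX.items()}
E
python3 - <<'E'
from car import *
release()
movep([.36,.25,.33],down(.3)); im=get_image("top"); ch=changed(im); print(ch,heading(im,0.),read_time_s())
if ch["B"]<.03:
    pick([.4397,-.1423,.2101]); print(read_time_s())
    if .005<read_grip_width()<.012:
        c=read_position(); line_to([c[0],c[1],hand(.36)],v=.1); hang(0.)
E
```

```text
open 0.08553479717157665 [ 0.1853  0.2944 -0.5927]
{'A': np.float64(0.0), 'B': np.float64(0.0)} 0.001798532086543847 72.3167
grip False 0.007313360033359364 59.037981033325195 [ 0.4397 -0.1424  0.118 ] 76.925
76.925
touch True [ 0.0011 -0.0002  0.2257] [ 0.0595 -0.3568 -3.0183]
seat True -0.003400389742377178 hook z 0.20051986407078548 [-0.1125 -0.4204  6.5065] 87.2667
```

```bash
python3 - <<'E'
from car import *
release()
movep([.36,.25,.33],down(.3)); im=get_image("top"); ch=changed(im); print(ch,heading(im,0.),read_time_s())
if ch["A"]<.03:
    pick([.5786,-.186,.1287]); print(read_time_s())
    if .005<read_grip_width()<.012:
        c=read_position(); line_to([c[0],c[1],hand(.36)],v=.1); hang(-.095); release()
        movep([.3,-.4,.33],down(-.5)); pause(1)
        im=get_image("top");np.save("z.npy",im);print(heading(im,0.),read_time_s())
        crop("scene","a.png",120,150,280,290,3.5);crop("top","b.png",125,100,275,240,3.5*140/140,im)
        a=cv2.imread("pics/a.png");b=cv2.imread("pics/b.png");cv2.imwrite("pics/fin.png",np.hstack([a,b])[:, :800] if False else cv2.resize(np.hstack([a,b]),(800,int(800*a.shape[0]/(a.shape[1]+b.shape[1])))))
E
```

```text
open 0.08548153329443071 [-0.5685  0.4429 -0.5963]
{'A': np.float64(0.0), 'B': np.float64(0.14469696969696969)} 0.0031459570356832944 91.1083
grip False 0.007840072151975306 58.7876558303833 [ 0.5788 -0.186   0.1181] 96.0083
96.0083
touch True [ 0.001  -0.0951  0.2258] [ 0.5973  0.8403 -1.7591]
seat True -0.003512010492430137 hook z 0.2005198895986523 [-0.8377 -0.466   6.6096] 106.1083
open 0.0857290190887972 [ 1.0216 -0.1928 -0.6477]
-0.00017192846563807151 111.625
```

View pics/fin.png

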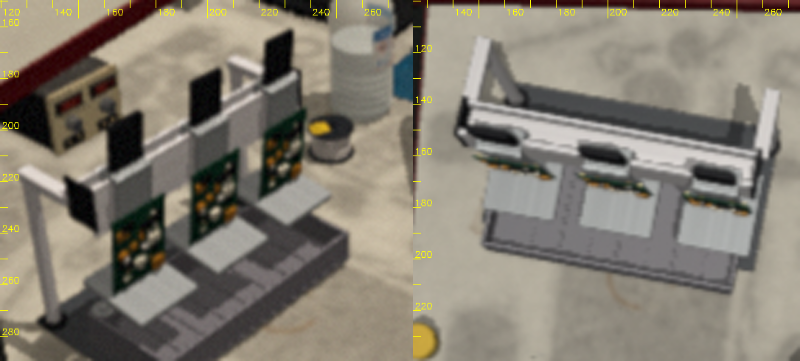

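All three carriers hang seated on the lip, boards to the front (scene tabs at about (125,140), (205,95) and (278,55)). The tray is parallel under the rail, and the spool and bottle haven't moved.

```bash
python3 -c "
from rig import *
print(close_job())"
```

```text
the job is handed in; nothing more can be done
None
```

Job handed in at about 112 s: the tray lies parallel under the rail (measured heading within about 0.01 rad of 0), all three carriers hang seated on the lip, boards to the front, over the tray (the right-hand foot overhangs the tray's free end by about 7 mm), and the spool and bottle were left alone.

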